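# Flip open the egg box

## Robot

A 6-joint arm with a two-finger parallel gripper is mounted at the origin on a cart in front of the work surface, level with it; the furniture and walls round the work are solid. World frame = base frame: x ahead of the robot, y to its left, z up, the work surface at z = 0. Lengths are in mm, angles in rad, forces in N, time in s.
With the tool pointing down it reaches from about 200 to 875 mm from the base axis. Payload 3.4 kg.
Tool frame: the origin (TCP) lies on the centre line of the jaws, within the pads' length; the fingertips stand 25 mm ahead of it and the grasp point (between the pads) lies 6 mm ahead of it; z points along the fingers, y is the line along which they close (so a half turn about z gives the same grasp; the last joint's range is limited). The gripper opens to 94 mm and grips with 3 to 60 N. Pads are 16 mm wide; open, the fingers measure 119 mm over their backs; the gripper's body (75 mm by 177 mm) begins 78 mm behind the grasp point.
Start: joints at [1.226, 0.276, 1.505, -0, 1.361, -0.121], TCP at [127.628, 560.691, 230.493] pointing down, gripper open.
Joint ranges: [-2.89, 2.89], [-0.75, 2.08], [0.22, 2.7], [-1.18, 4.32], [0.11, 2.71], [-2.7, 2.7]. Speed limits (rad/s): [2.57, 2.57, 3.14, 3.14, 3.14, 3.14].

## Interface

Orientations are given as a unit quaternion [x, y, z, w].
In Python, from plant import telemetry, eyes, workorder, nets gives the robot as it stands.
- The arm moves only by the shell command python3 -m handwheel 'ROWS'. ROWS is JSON, a list of rows, each a list of 3 entries, a list of its own where there are three numbers: the shift along the world's x, y, z scaled (see below), then the turn about the world's z scaled (see below), then the gripper command: -1 is shut, 1 is fully open, values between are in proportion. In form: [[[x, y, z], twist, claw], ...]. A call has 1 to 5 rows; each row shifts and turns the commanded pose from where the row before left it; what a row does not reach is not made up. The controller multiplies each number of a shift by 0.12 m and each number of a turn by 45 degrees. A row lasts 1/12 s, in which the tool goes at most 41.7 mm and 7.16 degrees, less where a joint would pass 70% of its speed; a pose out of reach is approached as far as the arm can. A call with a number of a shift or a turn outside -1 to 1 is refused whole. A call with a gripper value outside its range is refused whole. The fingers move at their own pace and stop on an object; the grip force is fixed at half the most. Time passes only in rows, so rows that do not move let the fingers close. It gives the time, the measured TCP pose, the force, the opening and the grip force at its end, in the units of the state.
- telemetry.get_state(): the state, without advancing time (a new reading comes with each control period).
- eyes.read_camera(name): name is "scene" or "top"; returns a dict with "image" (400x640x3 uint8, blue, green, red), "fx", "fy", "cx", "cy" (pixels), "R" (3x3) and "t" (3): a world point X has camera coordinates R X + t. Camera axes: x right, y down, z forward; pixel columns grow to the right and rows downward; lengths in mm; the calibration is good to about 2 mm. A picture is of the moment at which its call begins. There is no depth.
- workorder.hand_in(): hands the job in; it is judged then, once.
Trained networks look in the newest picture that a camera, given by its name, has taken for a name from the list of things; names that differ only in an ending like _2 or _b are one class to them, and where a whole thing is asked for, a point or a joint stands for the part that bears it (a point fixed in the world has none). Each returns a list of dicts, best first, with "conf" (0 to 1); they miss things now and then, are a little off and sometimes report something else, mostly with a low value. They report only what shows in the picture. A call takes as long as a camera call. They do not tell look-alikes from the thing itself.
- nets.regions_of(thing, camera): "mask" (400x640 bool, what is visible of it) and "centre" ([column, row] in pixels, amid what is visible of it).
- nets.landmark_of(thing, camera): "centre" ([column, row] in pixels: a listed point, or the origin of a listed thing).
The state is a dict: "time": time; "q": joint angles; "qvel": joint speeds; "joint_efforts": joint torques, N m; "tcp_pos": TCP position; "orientation": TCP orientation; "force": force on the tool from outside, world axes, zero at the start; "ft_torque": the same for the moment, N m; "opening": finger opening in mm; "grip_force": force on a finger pad.
Only numpy, scipy, OpenCV 4.12 (cv2) and the standard library are available. Lean on these libraries where they do the work, as an engineer would, in place of code of your own. Each camera call takes 0.05 s, during which the arm holds its last target. There are 200 camera calls.

## Task

Get the wooden egg box ready for cooking: first push the jam jar that stands close against its hinge side along the worktop until it is wholly past the end of the box and out of the lid's way, then put a fingertip under the lip of the lid and flip the lid up and over, so that it lies right back on its hinge stops and stays open by itself. Only push, gently, with the fingers: grip and lift nothing, keep the jar upright, do not touch the eggs, and leave the box and the other things where they stand.

Things in the scene. Friction and masses are not known exactly. Their poses are not given: they have to be found in the camera images.
- egg_box: pale wooden box with a hinged lid, standing loose on the worktop (1.5 kg with its eggs and lid). Body 108 (x) x 160 (y) x 62 mm high, walls 6 mm; with the shut lid 80 mm high. Origin: centre of its underside. Its x axis points from the front (lip side, facing the robot's right) to the back (hinge side, facing the robot's left); its y runs along its length, roughly towards the robot; z up.
- egg_box_lid (a joint): lid angle, rad: 0 shut, grows as it opens, 1.92 lying back on its hinge stops. Free hinge: below about 1.37 the lid falls shut by its weight, above it falls open onto the stops. 0.16 kg; an inverted tray 108 x 160 mm, 18 mm deep: 7 mm top, skirt 6 mm wide and 11 mm deep. Opening, its top swings out behind the box: a jar within about 40 mm of the box's back is in its way.
- lid_lip (a point): middle of the lower front edge of the lip, a darker wooden tongue 50 mm wide (y), 7 mm thick, sticking out 16 mm from the lid's front; moves with the lid. Shut, it is 70 mm in front of the box origin, at z = 63 mm, with open space 16 mm deep below it, back to the front face of the box; a finger tilted about 45 degrees reaches under it from the front.
- lid_hinge (a point): middle of the hinge axis, 57 mm behind the box origin and 62 mm above its underside; the axis runs along the box's y. The lip's lower front edge is 127 mm from it.
- eggs: six brown eggs standing in the box in two rows of three, fixed to it; origin and axes are those of the box. Their tops reach z = 66 mm, 4 mm above the open box's rim, within 46 mm (x) and 71 mm (y) of the box's centre. Must not be touched.
- jam_jar: round glass jam jar with a red screw lid, full, 62 to 70 mm across (slightly out of round) and 86 mm high, loose, standing upright 3 to 12 mm from the back (hinge side) of the box, 0.23 to 0.46 kg (a like jar far back by the wall plays no part). Origin: centre of its underside, z up. It slides well when pushed below mid-height.
- bowl: light grey bowl, 121 mm across, 54 mm high, loose, to the left of the jar; origin: centre of its underside. Leave it alone.
- tumbler: clear glass tumbler, 81 mm across, 93 mm high, loose, left of the jar or beyond the box to its right; origin: centre of its underside. Leave it alone.
- salt_shaker: salt shaker with a grey cap, 44 mm across, 90 mm high, loose, in the other of the two places where the tumbler may stand; origin: centre of its underside. Leave it alone.
- egg_timer: round kitchen timer with a red top, 63 mm across, 47 mm high, loose, well to the right of the egg box near the wall; origin: centre of its underside. Leave it alone.
Mind the look-alikes: they are no part of the job. What is shaped like the jam_jar but turquoise is not meant.

How it is judged:
By the outcome, as a careful person would: the job done as asked, in the order asked, and still so for the second after the job is handed in, with the robot touching nothing.
It also fails if it takes over 59 s, if anything falls off the work surface, if the arm or the gripper's body presses on something with over 40 N, if the wrist force passes 120 N, or if a joint passes its speed limit or range.

## Working session

There is one attempt and no reset: what is moved stays moved. The work goes in short steps, Python scripts to look and compute and a shell command to move; the robot and the scene stay as the last step left them, time stands still between calls to the robot, and variables do not carry over. Pictures are saved under pics/ and viewed, at most 11 in all, crops included, and the job is handed in when it is done.

```bash
mkdir -p pics; cat > h.py <<'E'
import numpy as np, cv2
from plant import telemetry, eyes, workorder, nets
def ray(c,px):
    R=np.array(c["R"]);t=np.array(c["t"]).ravel()
    d=R.T@np.array([(px[0]-c["cx"])/c["fx"],(px[1]-c["cy"])/c["fy"],1]);return -R.T@t,d
def at(c,px,z):
    o,d=ray(c,px);return o+d*(z-o[2])/d[2]
def proj(c,X):
    p=np.array(c["R"])@np.array(X,float)+np.array(c["t"]).ravel();return np.array([c["fx"]*p[0]/p[2]+c["cx"],c["fy"]*p[1]/p[2]+c["cy"]])
E
python3 - <<'E'
from h import *
for n in("scene","top"):
    c=eyes.read_camera(n);cv2.imwrite(f"pics/{n}0.png",c["image"])
    print(n,ray(c,(320,200)))
    for th,z in(("egg_box",0),("lid_lip",63),("lid_hinge",62),("jam_jar",0),("bowl",0),("tumbler",0),("salt_shaker",0),("egg_timer",0)):
        for r in nets.landmark_of(th,n)[:3]:
            print(th,round(r["conf"],2),np.round(r["centre"]),np.round(at(c,r["centre"],z)))
s=telemetry.get_state();print(s)
E
```

```text
scene (array([ -64.09128282, -369.91553907,  868.69699889]), array([ 0.56219548,  0.25834456, -0.78571712]))
egg_box 0.94 [284. 214.] [470. -15.   0.]
lid_lip 0.88 [300. 214.] [449. -77.  63.]
lid_hinge 0.68 [261. 194.] [463.  47.  62.]
jam_jar 0.93 [263. 193.] [509.  75.   0.]
jam_jar 0.75 [381. 244.] [ 492. -290.    0.]
jam_jar 0.72 [381. 280.] [ 397. -325.    0.]
bowl 0.6 [195. 193.] [425. 253.   0.]
tumbler 0.92 [402. 215.] [ 607. -310.    0.]
salt_shaker 0.6 [228. 166.] [556. 226.   0.]
salt_shaker 0.33 [261. 196.] [497.  74.   0.]
egg_timer 0.96 [428. 294.] [ 410. -438.    0.]
top (array([ 223.50414228,  -81.35923638, 1407.88541109]), array([ 0.20236753, -0.02055244, -0.97926181]))
egg_box 0.61 [292. 215.] [466. -22.   0.]
lid_lip 0.87 [307. 216.] [453. -70.  63.]
lid_hinge 0.56 [269. 215.] [458.  44.  62.]
jam_jar 0.97 [339. 202.] [ 506. -170.    0.]
jam_jar 0.91 [388. 235.] [ 403. -319.    0.]
jam_jar 0.85 [381. 205.] [ 497. -304.    0.]
bowl 0.91 [204. 230.] [424. 252.   0.]
bowl 0.43 [426. 234.] [ 404. -438.    0.]
tumbler 0.86 [382. 169.] [ 613. -310.    0.]
salt_shaker 0.48 [210. 188.] [558. 238.   0.]
egg_timer 0.89 [427. 233.] [ 406. -441.    0.]
egg_timer 0.18 [258. 208.] [489.  83.   0.]
{'time': 0.9, 'q': array([ 1.22599336e+00,  2.75872925e-01,  1.50492513e+00, -2.68276483e-05,
        1.36067750e+00, -1.21004344e-01]), 'qvel': array([ 6.31755666e-04, -1.20804397e-03, -1.55026101e-03,  7.92637749e-04,
        1.67190247e-03, -7.97932632e-05]), 'joint_efforts': array([ 9.89452456e-04, -4.04437959e+01, -2.37500095e+01,  7.04312534e-02,
        2.47896079e-02, -1.19275657e-05]), 'tcp_pos': array([127.63816738, 560.67974723, 230.49843449]), 'orientation': array([1.11663157e-01, 9.93746112e-01, 5.39396577e-05, 2.62779374e-05]), 'force': array([-0.34490319,  0.72095636,  0.56844874]), 'ft_torque': array([-0.00990517, -0.02085777,  0.00917923]), 'grip_force': 0.0, 'opening': 93.7950277515834}
```

View pics/scene0.png

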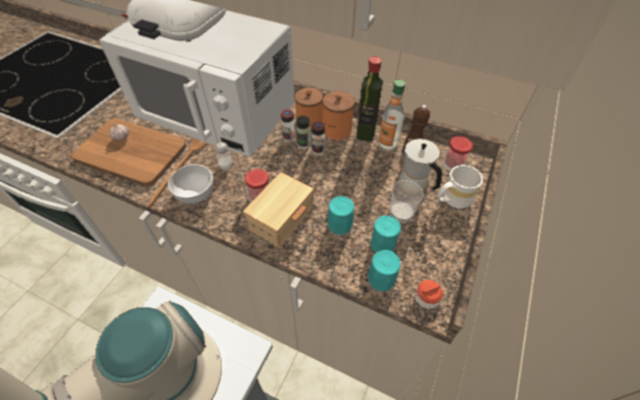

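View pics/top0.png

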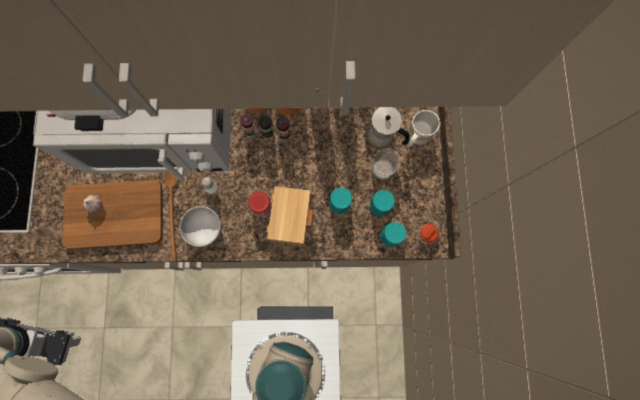

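The scene picture shows the pale box at (280,208), the red-lidded jar right behind it at (257,184) and three turquoise decoys on the right. In the top view the box is at (289,215), the lip at (308,217), the jar at (259,202) and the bowl at (200,228). There is room to push the jar away from the robot (+x). Next I refine the box yaw and jar position.

```bash
cat > m.py <<'E'
from h import *
c=eyes.read_camera("top")
m=nets.regions_of("egg_box","top")[0]["mask"].astype(np.uint8)
im=c["image"]
cn=max(cv2.findContours(m,0,2)[0],key=cv2.contourArea)
P=np.array([at(c,p[0],80)[:2] for p in cn],np.float32)
print("box rect z80",cv2.minAreaRect(P))
for n in("scene","top"):
    c=eyes.read_camera(n);hsv=cv2.cvtColor(c["image"],cv2.COLOR_BGR2HSV)
    r=((hsv[...,0]<8)|(hsv[...,0]>170))&(hsv[...,1]>130)&(hsv[...,2]>70)
    k,l,s,ce=cv2.connectedComponentsWithStats(r.astype(np.uint8))
    for i in range(1,k):
        if s[i,4]>60:
            ys,xs=np.where(l==i);Q=np.array([at(c,p,86)[:2] for p in zip(xs,ys)])
            print(n,s[i],"z86 centre",np.round(at(c,ce[i],86)),Q.min(0).round(),Q.max(0).round())
    for th,z in(("lid_lip",63),("lid_hinge",62)):
        for r in nets.landmark_of(th,n)[:1]: print(n,th,np.round(r["centre"],1),np.round(at(c,r["centre"],z),1))
E
python3 m.py
python3 - <<'E'
from h import *
c=eyes.read_camera("top");cv2.imwrite("pics/crop.png",cv2.resize(c["image"][160:270,180:340],None,fx=5,fy=5,interpolation=2))
E
```

```text
box rect z80 ((451.2694091796875, -19.828147888183594), (128.91543579101562, 169.20582580566406), 84.69483947753906)
scene [369  61  11  12 100] z86 centre [1119.  -29.   86.] [1089.  -51.] [1154.   -2.]
scene [449 136  24  19 336] z86 centre [ 855. -394.   86.] [ 816. -426.] [ 893. -361.]
scene [245 169  24  20 370] z86 centre [490.  73.  86.] [456.  40.] [524. 107.]
scene [418 280  25  24 462] z86 centre [ 370. -434.   86.] [ 344. -460.] [ 398. -407.]
scene lid_lip [298.  214.1] [446.4 -73.5  63. ]
scene lid_hinge [263.1 195.8] [461.   38.8  62. ]
top [240 113  12  13  61] z86 centre [752. 116.  86.] [734.  99.] [773. 133.]
top [248 191  22  23 399] z86 centre [492.  72.  86.] [459.  42.] [526. 104.]
top [420 224  19  19 291] z86 centre [ 395. -426.   86.] [ 369. -452.] [ 422. -399.]
top lid_lip [310.4 216.5] [451.3 -80.2  63. ]
top lid_hinge [269.  216.7] [452.2  43.7  62. ]
```

View pics/crop.png

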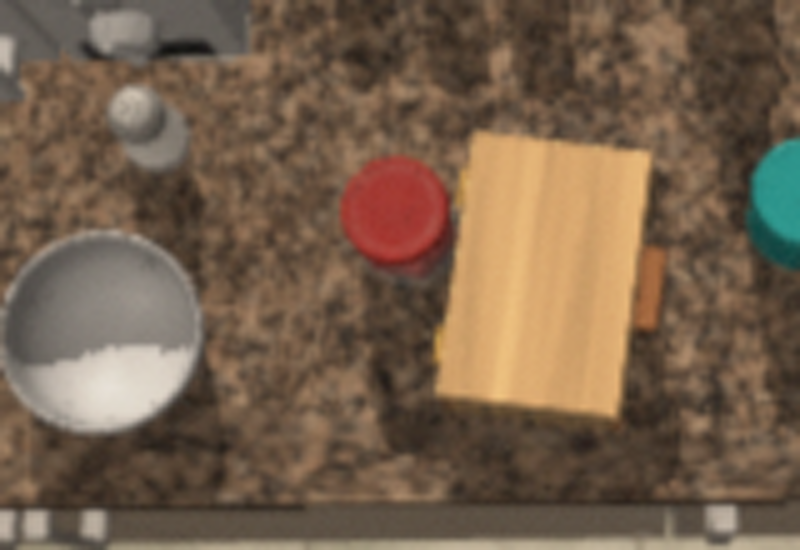

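The crop shows the lid top's corners at crop pixels (478,132), (650,152), (618,418) and (436,395), with the lip at (650,288) and the red jar lid at (394,210).

```bash
python3 - <<'E'
from h import *
c=eyes.read_camera("top")
C=np.array([at(c,(u/5+180-.4,v/5+160-.4),80)[:2] for u,v in((478,132),(650,152),(618,418),(436,395))]);print(C.round())
ce=C.mean(0);ly=(C[0]+C[1]-C[2]-C[3])/2;lx=(C[0]+C[3]-C[1]-C[2])/2
print("centre",ce,"len",np.linalg.norm(ly),np.linalg.norm(lx))
a=np.degrees(np.arctan2(ly[1],ly[0]));b=np.degrees(np.arctan2(lx[1],lx[0]))-90;print("angles far dir",a,b)
t=np.radians((a*160+b*108)/268)
f=np.array([np.cos(t),np.sin(t)]);g=np.array([-np.sin(t),np.cos(t)])
print(t,"lip",ce-70*g,"hinge",ce+57*g)
j=np.array([491,72.5]);print("jar rel along,f; perp",(j-ce)@f,(j-ce)@g)
print("push start tcp",ce+f*((j-ce)@f-75)+g*((j-ce)@g),"jar target",j+f*(130-(j-ce)@f))
E
```

```text
[[542.  24.]
 [529. -79.]
 [370. -58.]
 [384.  48.]]
centre [456.19936613 -16.19881681] len 159.92598546055228 105.52503652151145
angles far dir -7.860585251051978 -7.590664257293284
-0.13529462702342337 lip [446.75760852 -85.5591312 ] hinge [463.88765446  40.28029635]
jar rel along,f; perp 22.518716839821785 92.58224242636419
push start tcp [416.68537743  82.61616886] jar target [597.49907988  58.00268254]
```

```bash
python3 -m handwheel '[[[0.157,-0.248,0],0.055,-0.36],[[0.157,-0.248,0],0.055,-0.36],[[0.157,-0.248,0],0,-0.36],[[0.157,-0.248,0],0,-0.36],[[0.157,-0.248,0],0,-0.36]]'
python3 -m handwheel '[[[0.157,-0.248,0],0,-0.36],[[0.157,-0.248,0],0,-0.36],[[0.157,-0.248,0],0,-0.36],[[0.157,-0.248,0],0,-0.36],[[0.157,-0.248,0],0,-0.36]]'
python3 -m handwheel '[[[0.157,-0.248,0],0,-0.36],[[0.157,-0.248,0],0,-0.36],[[0.157,-0.248,0],0,-0.36],[[0.157,-0.248,0],0,-0.36],[[0.157,-0.248,0],0,-0.36]]'
python3 -m handwheel '[[[0.157,-0.248,0],0,-0.36],[[0,0,0],0,-0.36],[[0,0,0],0,-0.36]]'
```

```text
time: 1.82
tcp_pos: [222.3, 410.5, 230.5]
orientation: [0.068, 0.998, 0.0, 0.0]
force: [0.3, 0.4, 0.6]
opening: 63.6
grip_force: 0.0
time: 2.23
tcp_pos: [316.6, 261.6, 230.8]
orientation: [0.068, 0.998, 0.0, 0.0]
force: [-0.1, 0.7, 0.1]
opening: 31.5
grip_force: 0.0
time: 2.65
tcp_pos: [410.9, 112.6, 230.8]
orientation: [0.069, 0.998, 0.0, 0.0]
force: [0.8, 0.5, -0.0]
opening: 30.1
grip_force: 0.0
time: 2.9
tcp_pos: [429.8, 83.2, 230.4]
orientation: [0.071, 0.998, 0.0, -0.0]
force: [0.0, 0.7, 0.2]
opening: 30.2
grip_force: 0.0
```

```bash
python3 -m handwheel '[[[0,0,-0.3],0,-0.36],[[0,0,-0.3],0,-0.36],[[0,0,-0.3],0,-0.36],[[0,0,-0.3],0,-0.36],[[0,0,-0.2],0,-0.36]]'
python3 -m handwheel '[[[0,0,-0.2],0,-0.36],[[0,0,0],0,-0.36]]'
python3 - <<'E'
from h import *
for n in("scene","top"):
    c=eyes.read_camera(n);cv2.imwrite("pics/a_%s.png"%n,c["image"])
a=cv2.imread("pics/a_top.png")[160:270,180:340];b=cv2.imread("pics/a_scene.png")[120:260,160:340]
cv2.imwrite("pics/a.png",np.hstack([cv2.resize(a,(400,275),interpolation=2),cv2.resize(b,(354,275),interpolation=2)]))
E
```

```text
time: 3.32
tcp_pos: [426.3, 85.9, 60.2]
orientation: [0.068, 0.998, 0.0, -0.002]
force: [0.1, -0.6, -0.6]
opening: 30.2
grip_force: 0.0
time: 3.48
tcp_pos: [424.7, 85.7, 35.2]
orientation: [0.068, 0.998, -0.0, -0.005]
force: [-0.6, 0.5, 0.0]
opening: 30.0
grip_force: 0.0
```

View pics/a.png

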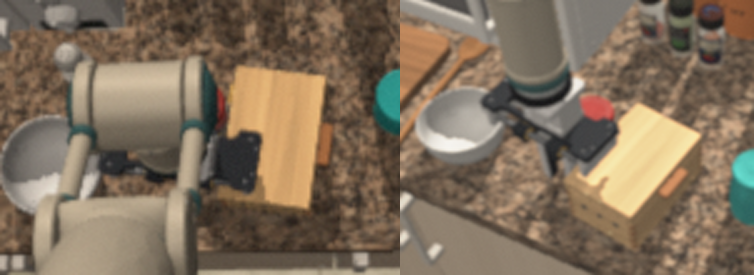

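```bash
R='x'; python3 -m handwheel '[[[0.05,-0.0068,0],0,-0.36],[[0.05,-0.0068,0],0,-0.36],[[0.05,-0.0068,0],0,-0.36],[[0.05,-0.0068,0],0,-0.36],[[0.05,-0.0068,0],0,-0.36]]'
python3 -m handwheel '[[[0.05,-0.0068,0],0,-0.36],[[0.05,-0.0068,0],0,-0.36],[[0.05,-0.0068,0],0,-0.36],[[0.05,-0.0068,0],0,-0.36],[[0.05,-0.0068,0],0,-0.36]]'
python3 -m handwheel '[[[0.05,-0.0068,0],0,-0.36],[[0.05,-0.0068,0],0,-0.36],[[0.05,-0.0068,0],0,-0.36],[[0.05,-0.0068,0],0,-0.36],[[0.05,-0.0068,0],0,-0.36]]'
```

```text
time: 4.0
tcp_pos: [459.2, 80.3, 39.1]
orientation: [0.069, 0.998, -0.0, -0.0]
force: [-3.8, -0.2, 2.9]
opening: 30.0
grip_force: 1.9
time: 4.42
tcp_pos: [489.4, 76.3, 38.4]
orientation: [0.069, 0.998, 0.0, -0.0]
force: [-3.3, 0.5, 2.7]
opening: 29.8
grip_force: 1.8
time: 4.83
tcp_pos: [519.8, 72.2, 38.4]
orientation: [0.069, 0.998, 0.0, 0.0]
force: [-3.1, -0.3, 1.5]
opening: 30.4
grip_force: 1.4
```

```bash
python3 -m handwheel '[[[0.05,-0.0068,0],0,-0.36],[[0.05,-0.0068,0],0,-0.36],[[0.05,-0.0068,0],0,-0.36],[[0.05,-0.0068,0],0,-0.36],[[0.05,-0.0068,0],0,-0.36]]'
python3 -m handwheel '[[[0.05,-0.0068,0],0,-0.36],[[0.03,-0.004,0],0,-0.36],[[0.01,0,0],0,-0.36],[[0,0,0],0,-0.36]]'
python3 -m handwheel '[[[-0.04,0.005,0],0,-0.36],[[-0.1,0.0136,0],0,-0.36],[[-0.1,0.0136,0],0,-0.36],[[0,0,0.2],0,-0.36],[[0,0,0.25],0,-0.36]]'
python3 -m handwheel '[[[0,0,0.3],0,-1],[[0,0,0.3],0,-1],[[0,0,0.3],0,-1],[[-0.25,0.2,0],0,-1],[[-0.25,0.2,0],0,-1]]'
python3 -m handwheel '[[[-0.25,0.2,0],0,-1],[[-0.25,0.2,0],0,-1],[[-0.25,0.2,0],0,-1]]'
python3 - <<'E'
from h import *
c=eyes.read_camera("top");cv2.imwrite("pics/b_top.png",c["image"])
cv2.imwrite("pics/b.png",cv2.resize(c["image"][150:270,160:340],None,fx=4,fy=4,interpolation=2))
for n in("scene","top"):
    c=eyes.read_camera(n);hsv=cv2.cvtColor(c["image"],cv2.COLOR_BGR2HSV)
    r=((hsv[...,0]<8)|(hsv[...,0]>170))&(hsv[...,1]>130)&(hsv[...,2]>70)
    k,l,s,ce=cv2.connectedComponentsWithStats(r.astype(np.uint8))
    for i in range(1,k):
        if s[i,4]>60: print(n,s[i],np.round(at(c,ce[i],86)))
E
```

```text
time: 5.25
tcp_pos: [549.8, 68.1, 38.4]
orientation: [0.069, 0.998, 0.0, 0.0]
force: [-1.8, 0.6, 1.1]
opening: 30.2
grip_force: 1.2
time: 5.58
tcp_pos: [560.9, 66.8, 38.5]
orientation: [0.069, 0.998, -0.0, 0.001]
force: [-0.8, -0.6, 0.2]
opening: 30.1
grip_force: 0.1
time: 6.0
tcp_pos: [528.1, 70.9, 91.1]
orientation: [0.069, 0.998, -0.0, -0.003]
force: [1.5, 0.3, 0.3]
opening: 30.2
grip_force: 0.0
time: 6.42
tcp_pos: [473.5, 118.8, 203.3]
orientation: [0.07, 0.998, 0.001, 0.004]
force: [0.0, 0.4, -0.3]
opening: 1.7
grip_force: 0.0
time: 6.67
tcp_pos: [379.5, 191.5, 200.7]
orientation: [0.069, 0.998, 0.001, 0.001]
force: [0.5, 0.5, -0.5]
opening: 0.7
grip_force: 0.0
scene [369  61  11  12 101] [1119.  -29.   86.]
scene [449 136  24  19 335] [ 854. -393.   86.]
scene [269 146  23  18 329] [596.  60.  86.]
scene [418 280  25  24 461] [ 370. -434.   86.]
top [253 157  22  23 397] [598.  59.  86.]
top [420 224  19  19 288] [ 395. -426.   86.]
```

View pics/b.png

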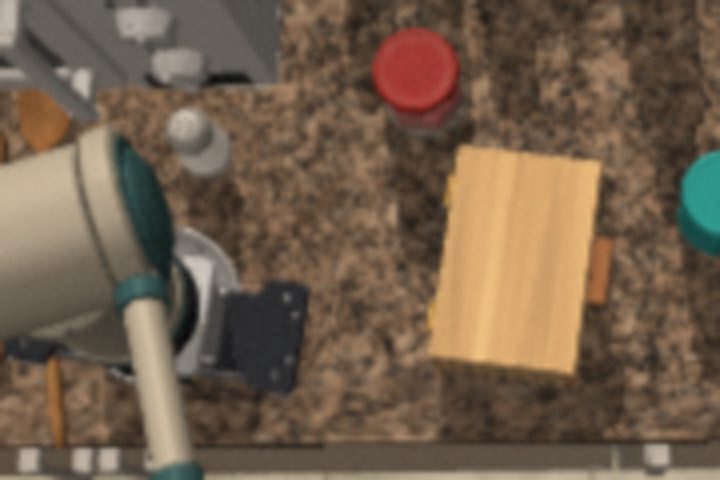

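The jar now stands upright at about (597,59), with its near edge 14 mm past the end of the box. The box hasn't moved. Next I go to the front of the lip, with the closing axis turned along the box's length.

```bash
python3 -m handwheel '[[[0.042,-0.195,0.03],-0.154,-1],[[0.042,-0.195,0.03],-0.154,-1],[[0.042,-0.195,0.03],-0.154,-1],[[0.042,-0.195,0.03],-0.154,-1],[[0.042,-0.195,0.03],-0.154,-1]]'
python3 -m handwheel '[[[0.042,-0.195,0],-0.154,-1],[[0.042,-0.195,0],-0.154,-1],[[0.042,-0.195,0],-0.154,-1],[[0.042,-0.195,0],-0.154,-1],[[0.042,-0.195,0],-0.154,-1]]'
python3 -m handwheel '[[[0.042,-0.195,0],-0.154,-1],[[0.042,-0.195,0],-0.154,-1],[[0.042,-0.195,0],-0.154,-1],[[0,0,0],0,-1],[[0,0,0],0,-1]]'
```

```text
time: 7.23
tcp_pos: [407.7, 71.6, 218.9]
orientation: [0.366, 0.931, 0.0, 0.001]
force: [1.3, -0.4, -0.1]
opening: 0.5
grip_force: 0.0
time: 7.65
tcp_pos: [432.5, -46.0, 218.7]
orientation: [0.627, 0.779, 0.0, 0.001]
force: [-0.1, -0.4, -0.8]
opening: 0.6
grip_force: 0.0
time: 8.07
tcp_pos: [447.2, -115.5, 218.3]
orientation: [0.755, 0.656, 0.0, 0.0]
force: [0.5, 0.1, -0.3]
opening: 0.1
grip_force: 0.0
```

```bash
python3 -m handwheel '[[[-0.03,0.01,-0.25],0,-1],[[0,0,-0.25],0,-1],[[0,0,-0.25],0,-1],[[0,0,-0.25],0,-1],[[0,0,-0.19],0,-1]]'
python3 -m handwheel '[[[0,0,0],0,-1],[[0,0,0],0,-1]]'
python3 - <<'E'
from h import *
o=[]
for n in("scene","top"):
    c=eyes.read_camera(n);p=proj(c,[446,-85,63]).astype(int)
    o.append(cv2.resize(c["image"][p[1]-45:p[1]+45,p[0]-65:p[0]+65],(390,270),interpolation=2))
cv2.imwrite("pics/c.png",np.hstack(o))
E
```

```text
time: 8.48
tcp_pos: [441.9, -111.3, 73.9]
orientation: [0.754, 0.657, -0.0, -0.001]
force: [-0.6, -0.1, -0.6]
opening: 0.2
grip_force: 0.0
time: 8.65
tcp_pos: [442.3, -111.5, 75.2]
orientation: [0.754, 0.657, -0.0, -0.001]
force: [0.4, 0.6, -0.0]
opening: 0.3
grip_force: 0.0
```

View pics/c.png

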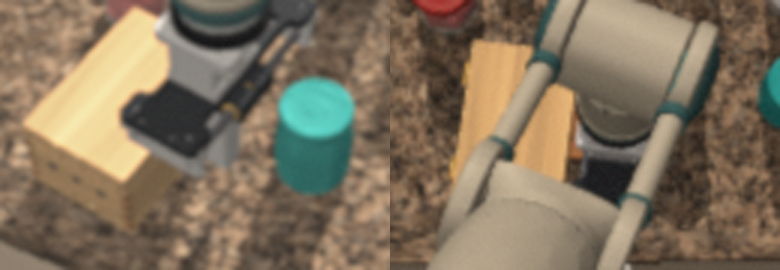

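The fingers stand in front of the lip, clear of the turquoise jar. I advance until they touch it.

```bash
python3 -m handwheel '[[[0.0068,0.05,0],0,-1],[[0.0068,0.05,0],0,-1],[[0,0,0],0,-1]]'
python3 -m handwheel '[[[0.0022,0.0165,0],0,-1],[[0,0,0],0,-1]]'
python3 -m handwheel '[[[0.0022,0.0165,0],0,-1],[[0,0,0],0,-1]]'|grep -E "pos|force"
python3 -m handwheel '[[[0.0011,0.0083,0],0,-1],[[0,0,0],0,-1]]'|grep -E "pos|force"

```

```text
time: 9.0
tcp_pos: [445.2, -99.3, 76.8]
orientation: [0.754, 0.657, 0.001, 0.001]
force: [-0.9, -0.6, 0.1]
opening: 0.6
grip_force: 0.0
time: 9.17
tcp_pos: [445.1, -97.9, 76.2]
orientation: [0.754, 0.657, 0.0, 0.0]
force: [-0.6, 0.2, 0.0]
opening: 0.3
grip_force: 0.0
tcp_pos: [445.2, -96.1, 75.8]
force: [-0.1, -0.7, 0.1]
grip_force: 0.0
tcp_pos: [445.2, -95.2, 75.6]
force: [0.4, -0.6, 0.5]
grip_force: 0.0
```

```bash
python3 -m handwheel '[[[0.0011,0.0083,0],0,-1],[[0,0,0],0,-1]]'|grep -E "pos|force:"
python3 -m handwheel '[[[0.0011,0.0083,0],0,-1],[[0,0,0],0,-1]]'|grep -E "pos|force:"
python3 -m handwheel '[[[0.0011,0.0083,0],0,-1],[[0,0,0],0,-1]]'|grep -E "pos|force:"
python3 -m handwheel '[[[0.0011,0.0083,0],0,-1],[[0,0,0],0,-1]]'|grep -E "pos|force:"
python3 -m handwheel '[[[0.0011,0.0083,0],0,-1],[[0,0,0],0,-1]]'|grep -E "pos|force:"

```

```text
tcp_pos: [445.4, -94.2, 75.6]
force: [0.2, -0.5, 0.4]
grip_force: 0.0
tcp_pos: [445.5, -93.2, 75.7]
force: [-1.1, -0.6, 0.1]
grip_force: 0.0
tcp_pos: [445.6, -92.8, 75.7]
force: [-0.9, -3.5, 0.1]
grip_force: 1.4
tcp_pos: [445.7, -92.8, 75.7]
force: [-1.5, -5.1, -0.3]
grip_force: 3.1
tcp_pos: [445.9, -92.3, 75.8]
force: [-1.7, -8.0, -0.2]
grip_force: 3.8
```

```bash
python3 -m handwheel '[[[0,0,0.03],0,-1],[[0,0,0.03],0,-1]]'|grep -E "pos|force:"
python3 -m handwheel '[[[0,0,0.03],0,-1],[[0,0.004,0.03],0,-1]]'|grep -E "pos|force:"
python3 -m handwheel '[[[0,0.004,0.03],0,-1],[[0,0.004,0.03],0,-1]]'|grep -E "pos|force:"
python3 - <<'E'
from h import *
o=[]
for n in("scene",):
    c=eyes.read_camera(n);p=proj(c,[456,-30,63]).astype(int)
    o.append(cv2.resize(c["image"][p[1]-60:p[1]+60,p[0]-80:p[0]+80],(640,480),interpolation=2))
cv2.imwrite("pics/d.png",np.hstack(o))
E
```

```text
tcp_pos: [445.9, -91.9, 83.0]
force: [-1.7, -4.9, 0.5]
grip_force: 2.8
tcp_pos: [446.0, -91.2, 90.4]
force: [-1.7, -5.9, -0.6]
grip_force: 2.8
tcp_pos: [446.1, -90.0, 97.7]
force: [-1.3, -4.5, 0.7]
grip_force: 2.3
```

View pics/d.png

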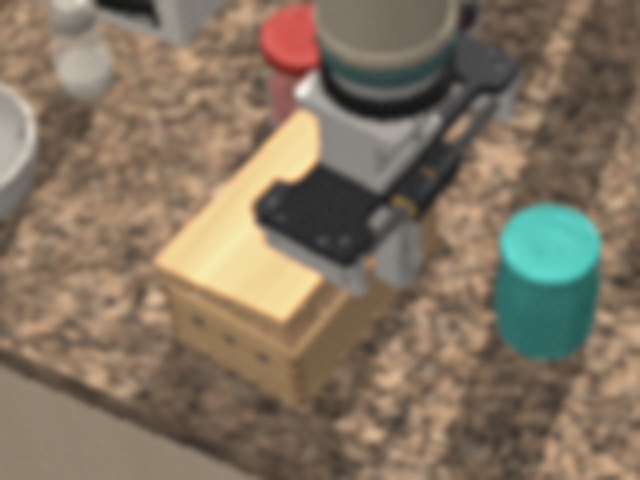

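The lid has begun to lift, and its front corner now shows a dark gap over the box. I follow the arc.

```bash
python3 -m handwheel '[[[0.0006,0.005,0.028],0,-1],[[0.001,0.0075,0.028],0,-1],[[0.001,0.0083,0.028],0,-1]]'|grep -E "pos|force:"
python3 -m handwheel '[[[0.0012,0.009,0.028],0,-1],[[0.0012,0.009,0.028],0,-1],[[0.0013,0.01,0.028],0,-1]]'|grep -E "pos|force:"
python3 - <<'E'
from h import *
o=[]
for n in("scene",):
    c=eyes.read_camera(n);p=proj(c,[456,-30,63]).astype(int)
    o.append(cv2.resize(c["image"][p[1]-60:p[1]+60,p[0]-80:p[0]+80],(640,480),interpolation=2))
cv2.imwrite("pics/e.png",np.hstack(o))
E
```

```text
tcp_pos: [446.5, -87.7, 107.7]
force: [-1.8, -5.1, 1.0]
grip_force: 3.1
tcp_pos: [446.9, -84.4, 117.9]
force: [-1.8, -5.6, 1.8]
grip_force: 3.1
```

View pics/e.png

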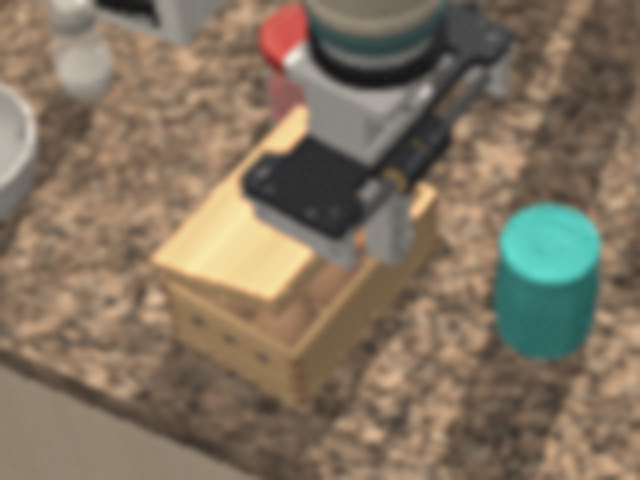

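The picture shows the lid at about 20° with the eggs visible below, and the box hasn't moved. I continue.

```bash
python3 -m handwheel '[[[0.0018,0.014,0.033],0,-1],[[0.002,0.015,0.033],0,-1],[[0.0021,0.0157,0.033],0,-1],[[0.0021,0.0157,0.033],0,-1],[[0.0023,0.017,0.033],0,-1]]'|grep -E "pos|force:"
python3 -m handwheel '[[[0.0027,0.02,0.032],0,-1],[[0.003,0.022,0.032],0,-1],[[0.0033,0.024,0.031],0,-1],[[0.0033,0.024,0.031],0,-1]]'|grep -E "pos|force:"
python3 -m handwheel '[[[0.0034,0.025,0.029],0,-1],[[0.0036,0.026,0.029],0,-1],[[0.0038,0.028,0.029],0,-1]]'|grep -E "pos|force:"
python3 - <<'E'
from h import *
o=[]
for n in("scene",):
    c=eyes.read_camera(n);p=proj(c,[456,-30,80]).astype(int)
    o.append(cv2.resize(c["image"][p[1]-60:p[1]+60,p[0]-80:p[0]+80],(640,480),interpolation=2))
cv2.imwrite("pics/f.png",np.hstack(o))
E
```

```text
tcp_pos: [448.2, -75.1, 137.9]
force: [-0.9, -5.2, 2.5]
grip_force: 2.8
tcp_pos: [449.6, -64.6, 153.3]
force: [-1.2, -6.9, 5.4]
grip_force: 3.3
tcp_pos: [451.1, -54.0, 163.6]
force: [-0.6, -2.7, 1.6]
grip_force: 1.2
```

View pics/f.png

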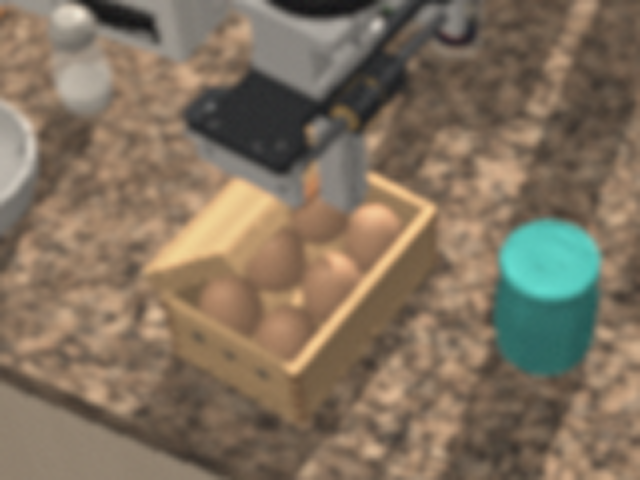

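The lid is near 45° and the eggs are untouched. I continue over the balance point.

```bash
python3 -m handwheel '[[[0.004,0.029,0.026],0,-1],[[0.004,0.03,0.025],0,-1],[[0.0042,0.031,0.024],0,-1],[[0.0042,0.031,0.023],0,-1]]'|grep -E "pos|force:"
python3 -m handwheel '[[[0.0042,0.031,0.021],0,-1],[[0.0043,0.0316,0.02],0,-1],[[0.0043,0.0316,0.018],0,-1],[[0.0043,0.0316,0.016],0,-1]]'|grep -E "pos|force:"
python3 -m handwheel '[[[0.0043,0.0316,0.014],0,-1],[[0.0043,0.0316,0.013],0,-1],[[0.0043,0.0316,0.01],0,-1],[[0.0043,0.0316,0.008],0,-1]]'|grep -E "pos|force:"
python3 -m handwheel '[[[0.0043,0.0316,0.005],0,-1],[[0.0043,0.0316,0.003],0,-1],[[0.0043,0.0316,0],0,-1],[[0.0043,0.0316,0],0,-1]]'|grep -E "pos|force:"
python3 - <<'E'
from h import *
o=[]
for n in("scene",):
    c=eyes.read_camera(n);p=proj(c,[456,-10,110]).astype(int)
    o.append(cv2.resize(c["image"][p[1]-60:p[1]+60,p[0]-80:p[0]+80],(640,480),interpolation=2))
cv2.imwrite("pics/g.png",np.hstack(o))
E
```

```text
tcp_pos: [452.6, -38.1, 174.6]
force: [-0.6, -0.6, 0.2]
grip_force: 0.3
tcp_pos: [454.6, -23.1, 183.6]
force: [-0.7, -0.3, 0.4]
grip_force: 0.1
tcp_pos: [456.8, -8.2, 189.1]
force: [-0.4, 0.2, -0.1]
grip_force: 0.1
tcp_pos: [458.9, 7.0, 189.9]
force: [-0.1, 0.1, 0.3]
grip_force: 0.0
```

View pics/g.png

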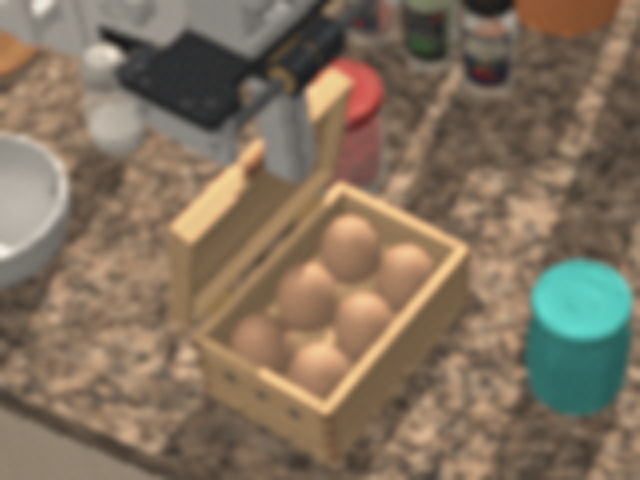

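The lid is near vertical and the finger carries almost no force. I push a little further and then check.

```bash
python3 -m handwheel '[[[0.0043,0.0316,0],0,-1],[[0.0043,0.0316,0],0,-1],[[0.0043,0.0316,0],0,-1],[[0.0043,0.0316,0],0,-1]]'|grep -E "pos|force:"
python3 -m handwheel '[[[0.0043,0.0316,0],0,-1],[[0.0043,0.0316,0],0,-1],[[0.0043,0.0316,0],0,-1],[[0.0043,0.0316,0],0,-1]]'|grep -E "pos|force:"
python3 -m handwheel '[[[0,-0.1,0.1],0,-1],[[0,-0.2,0.2],0,-1],[[0,-0.2,0.25],0,-1],[[0,-0.3,0],0,-1],[[0,-0.3,0],0,-1]]'|grep -E "pos|force:"
python3 -m handwheel '[[[-0.1,-0.3,0],0,-1],[[-0.1,-0.3,0],0,-1],[[-0.1,-0.3,0],0,-1],[[0,0,0],0,-1],[[0,0,0],0,-1]]'
python3 - <<'E'
from h import *
o=[]
for n in("scene","top"):
    c=eyes.read_camera(n);p=proj(c,[480,10,80]).astype(int)
    o.append(cv2.resize(c["image"][p[1]-65:p[1]+65,p[0]-65:p[0]+65],(400,400),interpolation=2))
cv2.imwrite("pics/i.png",np.hstack(o))
E
```

```text
tcp_pos: [461.0, 22.1, 189.9]
force: [-0.3, -0.1, 0.3]
grip_force: 0.0
tcp_pos: [463.0, 37.3, 189.9]
force: [0.0, 0.0, 0.6]
grip_force: 0.0
tcp_pos: [464.2, -96.1, 258.1]
force: [0.2, 0.6, 0.2]
grip_force: 0.0
time: 15.37
tcp_pos: [426.5, -204.5, 255.8]
orientation: [0.756, 0.655, 0.0, -0.0]
force: [-0.1, 0.8, -1.0]
opening: 0.5
grip_force: 0.0
```

View pics/i.png

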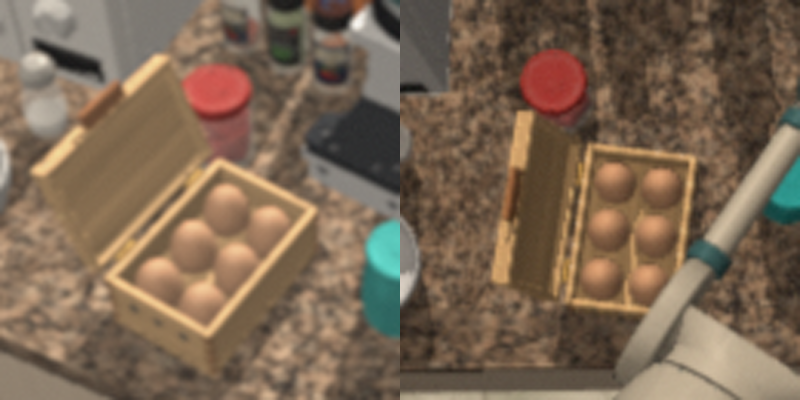

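The lid lies back on its stops, clear of the upright jar, and the robot is touching nothing.

```bash
python3 -c "
from plant import workorder
print(workorder.hand_in())"
```

```text
the job is handed in; nothing more can be done
None
```

The job is handed in: the jam jar was pushed upright about 14 mm past the end of the box, then the lid was flipped open and lies back on its hinge stops. The tool can't tilt, so I started the lid by pressing a vertical finger against the front of the lip, not by reaching under it.

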